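Clip the lens carrier onto the optical rail

TASK

Pick up the loose black lens carrier and clip it onto the aluminium rail, over the green band: tilt it so that its fixed lip hooks under the rail's edge nearest the robot, then rock it down until its orange sprung foot clicks under the far edge and it sits flat and square on the rail. Let go of it there, and leave the other things where they are.

Things in the scene. Friction and masses are not known exactly. Their poses are not given: they have to be found in the camera images.
- band (a point): Centre of the 24 mm long green band, on the rail's top face, 44 mm above the table: the carrier's slab must end up centred here. Axes: y along the rail, x across it, away from the robot, z up. The band is painted on the flange and on the base plate either side.
- rail: Fixed aluminium T rail, 360 mm long (y), elsewhere each time; origin under its middle. Base plate 80 mm wide, 6 thick; web 22 thick; top flange 50 wide (x), 6 thick, long edges rounded (radius 3), overhanging 14 mm each side, 32 mm clear below. Two carriers like the loose one (amber, green lens) are fixed 140 mm either side of its middle; the band lies within 25 mm of the middle.
- carrier_mid (a point): Middle of the loose black lens carrier (190 to 310 g), 47 mm above its underside, 47 mm below its top. Axes: x from its fixed lip (-x side) to its orange foot (+x side), y along the rail when mounted, z up. Slab 78 (x) by 44 (y) by 12 mm, its underside 31 mm below this point: that face must lie on the rail's flange, so home is this point 31 mm above the band.
- carrier_grip (a point): Where to take the carrier: on its plate above the clear lens, 36 mm above carrier_mid, 11 mm below the plate's top; carrier's axes. The plate stands on the middle of the slab and is 46 mm wide (x), 16 mm thick (y), 66 mm high; pinch its broad faces along y. Above the lens it is solid for the top 20 mm.
- lip_tip (a point): Upper inner edge of the carrier's fixed lip; carrier's axes. 18.5 mm from the middle towards -x, 8 mm below the slab's underside. The slot between slab and lip is 8 mm high and 8.5 mm deep; its end wall is 27 mm from the middle, jaw and lip reach 16 mm below the slab. Mounted, it is under the rail's near edge: about 18.5 mm from the band's centre, 8 mm below the rail's top.
- carrier_foot (a joint): Slide of the carrier's orange sprung foot, m: 0 sprung in, up to 0.008 pushed out. Its nose is 21 mm from the carrier's middle at +x, 8 mm below the slab; the foot reaches 16 mm below the slab. Pressed down over the rail's far edge it slides out about 4 mm, then springs back under the edge. Spring 2 N plus 0.5 N per mm; pressing takes about 5 to 10 N at the foot.
- bottle: Yellow bottle with blue cap, 64 mm across, 150 mm high, a bystander. Origin under its centre.
- jar: White jar, 48 mm across, 60 mm high, a bystander. Origin under its centre.
- bracket: Black angle bracket, 70 by 60 mm, 112 mm high, a bystander on the robot's side of the rail; it and the carrier swap sides. Origin under its centre.
- mirror_post: Round mirror on a steel post, base 52 mm across, 127 mm high, a bystander. Origin under its centre.
- driver: Screwdriver with red handle, 170 mm long, lying on the robot's side of the rail, a bystander.
- carrier: The same loose carrier: origin under its centre, 47 mm below carrier_mid, same axes.

How it is judged:
By the outcome, as a careful person would: the job done as asked, in the order asked, and still so for the second after the job is handed in, with the robot touching nothing.
It also fails if it takes over 45 s, if anything falls off the work surface, if the arm or the gripper's body presses on something with over 40 N, if the wrist force passes 120 N, or if a joint passes its speed limit or range.

ROBOT

A 6-joint arm with a two-finger parallel gripper is mounted at the origin on the work surface. World frame = base frame: x ahead of the robot, y to its left, z up, the work surface at z = 0. Lengths are in m, angles in degrees, forces in N, time in s.
With the tool pointing down it reaches from about 0.35 to 0.875 m from the base axis. Payload 4.2 kg.
Tool frame: the origin (TCP) lies midway between the tips of the shut fingers; the grasp point (between the pads) lies 19 mm behind it; z points along the fingers, y is the line along which they close (so a half turn about z gives the same grasp; the last joint's range is limited). The gripper opens to 87 mm and grips with 3 to 60 N. Pads are 19 mm wide; open, the fingers measure 117 mm over their backs; the gripper's body (75 mm by 190 mm) begins 51 mm behind the grasp point.
Start: joints at [79.103, 22.042, 0.453, 0, -68.411, -14.817], TCP at [0.271, 0.563, 0.223] pointing down, gripper open.
Joint ranges: [-179.83, 179.83], [-69.29, 118.12], [-61.27, 80.66], [-181.25, 117.63], [-171.15, -9.14], [-177.46, 177.46]. Speed limits (degrees/s): [159.86, 159.86, 180, 180, 180, 180].

INTERFACE

Orientations are given as [roll, pitch, yaw] about the fixed x, y, z axes, in that order (R = Rz(yaw) Ry(pitch) Rx(roll)).
In Python, from workcell import env gives the robot as it stands. The module is installed in compiled form; this text tells all that it offers. Calls block until the motion is done:
- env.goto(position, orientation): joint-space move of the TCP to a pose.
- env.move_straight(position, rotation=None, rate=0.15, force_limit=None): straight line of the TCP; rotation=None keeps the orientation; rate is the mean speed in m/s. With force_limit (N) it stops when the force on the tool has changed by that much, and returns True; else False.
- env.set_joints(angles): joint-space move.
- env.gripper_to(opening, grasp_force=None): opening from 0.0 (shut) to 1.0 (fully open); grasp_force is the grip in N (None keeps the last); returns when the fingers have stopped.
- env.dwell(seconds).
- env.inverse_kinematics(position, orientation): joint angles nearest the present ones, or None.
- env.read_state(): the state.
- env.grab_frame(name): name is "scene" or "top" or "wrist"; returns a dict with "image" (480x640x3 uint8, blue, green, red), "fx", "fy", "cx", "cy" (pixels), "position" and "orientation" of the camera in the world. Camera axes: x right, y up, looking along -z (the intrinsics and any distortion apply to the point x, -y, -z); pixel columns grow to the right and rows downward; lengths in m; the calibration is good to about 2 mm. The wrist camera is an equidistant fisheye: a pixel r from the principal point sees the ray r / f radians off the axis. A picture is of the moment at which its call begins. There is no depth.
A pose or a line that the arm cannot do raises env.Unreachable and nothing moves.
- env.close_job(): hands the job in; it is judged then, once.
Trained networks look in a picture, given as the dict that the camera call returned (one of the last four; its "shot" number tells which), for a name from the list of things; names that differ only in an ending like _2 or _b are one class to them, and where a whole thing is asked for, a point or a joint stands for the part that bears it (a point fixed in the world has none). Each returns a list of dicts, best first, with "score" (0 to 1); they miss things now and then, are a little off and sometimes report something else, mostly with a low value. They report only what shows in the picture. A call takes as long as a camera call.
- env.search_frame(picture, thing): "xyz" ([x, y, z] in m, in world coordinates, good to about 4 mm: the middle of the surface that is visible of it).
- env.trace(picture, thing): "mask" (480x640 bool, what is visible of it).
The state is a dict: "clock": time; "joint_positions": joint angles; "qvel": joint speeds; "joint_torque": joint torques, N m; "position": TCP position; "tool_rot": TCP orientation; "force": force on the tool from outside, world axes, zero at the start; "wrist_torque": the same for the moment, N m; "opening": opening from 0.0 (shut) to 1.0 (fully open); "finger_force": force on a finger pad.
Only numpy, scipy, OpenCV 4.12 (cv2) and the standard library are available. Lean on these libraries where they do the work, as an engineer would, in place of code of your own. Each camera call takes 0.05 s, during which the arm holds its last target. There are 200 camera calls.

## Working session

There is one attempt and no reset: what is moved stays moved. The work goes in short steps, each a Python script; the robot and the scene stay as the last script left them, time stands still between calls to the robot, and variables do not carry over. Pictures are saved under pics/ and viewed, at most 10 in all, crops included, and the job is handed in when it is done.

```bash
mkdir -p pics; python3 - <<'E'
from workcell import env
import cv2,numpy as np
ims=[]
for n in("top","scene"):
    f=env.grab_frame(n); ims.append(f["image"])
    print(n,f["position"],f["orientation"],f["fx"])
    for t in("band","rail","carrier_mid","carrier_grip","lip_tip","carrier_foot","carrier","bracket","bottle","jar","mirror_post","driver"):
        r=env.search_frame(f,t)
        print(t,[(np.round(d["xyz"],3).tolist(),round(d["score"],2)) for d in r[:3]])
cv2.imwrite("pics/a.png",ims[0]);cv2.imwrite("pics/b.png",ims[1])
print(env.read_state()["clock"])
E
```

```text
top [0.3993817  0.01595148 1.281946  ] [  6.84415988  -0.98354492 -89.66274902] 603.3703872257614
band [([0.615, 0.05, 0.046], 0.76), ([0.613, 0.025, 0.048], 0.38), ([0.588, -0.302, 0.06], 0.28)]
rail [([0.612, 0.026, 0.044], 0.8), ([0.442, -0.186, 0.028], 0.56)]
carrier_mid []
carrier_grip [([0.446, -0.184, 0.028], 0.68)]
lip_tip [([0.442, -0.186, 0.029], 0.97)]
carrier_foot [([0.472, 0.383, 0.098], 0.42)]
carrier [([0.441, -0.181, 0.033], 0.9)]
bracket [([0.442, 0.138, 0.01], 0.82), ([0.444, -0.183, 0.027], 0.65)]
bottle [([0.472, 0.383, 0.1], 0.71)]
jar [([0.589, -0.305, 0.064], 0.66)]
mirror_post [([0.48, -0.353, 0.012], 0.74)]
driver [([0.404, -0.007, 0.026], 0.81)]
scene [0.97867491 0.52533063 0.73027073] [ 45.59068052  -0.72439522 139.21868269] 481.76102067113277
band [([0.623, 0.05, 0.043], 0.65)]
rail [([0.63, 0.069, 0.044], 0.91), ([0.451, -0.177, 0.037], 0.19)]
carrier_mid [([0.455, -0.18, 0.036], 0.62)]
carrier_grip [([0.45, -0.181, 0.037], 0.56)]
lip_tip [([0.45, -0.18, 0.033], 0.56), ([0.469, 0.15, 0.043], 0.44)]
carrier_foot []
carrier [([0.45, -0.179, 0.036], 0.83), ([0.631, 0.072, 0.046], 0.41)]
bracket [([0.471, 0.149, 0.043], 0.85)]
bottle [([0.495, 0.401, 0.093], 0.6)]
jar [([0.602, -0.295, 0.038], 0.87)]
mirror_post [([0.491, -0.353, 0.053], 0.71)]
driver [([0.413, -0.003, 0.019], 0.91)]
1.3
```

View pics/a.png

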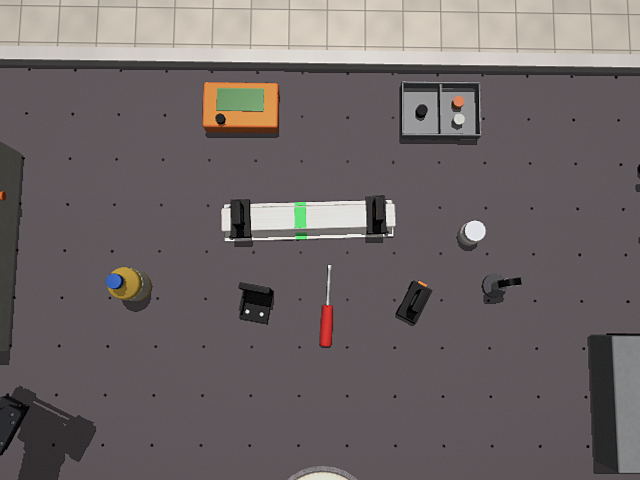

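View pics/b.png

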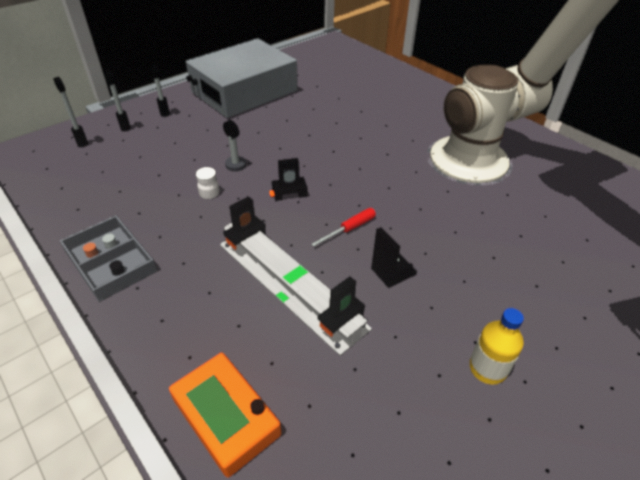

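The top view shows the carrier at (413,302) with its foot at the upper right (422,284), so its yaw is about -27°. The green band is at (300,220) and the rail is nearly along y. The scene view shows a clear path. Next I'll take close looks with the wrist camera over both.

```bash
cat > h.py <<'E'
from workcell import env
import cv2,numpy as np
from scipy.spatial.transform import Rotation as Rot
def rays(f,uv,fish):
    uv=np.atleast_2d(uv).astype(float)
    n=(uv-[f["cx"],f["cy"]])/[f["fx"],f["fy"]]
    if fish:
        r=np.linalg.norm(n,axis=1,keepdims=True)+1e-12
        d=np.c_[n/r*np.sin(r),np.cos(r)]
    else: d=np.c_[n,np.ones(len(n))]
    return Rot.from_euler('xyz',f["orientation"],degrees=True).apply(d*[1,-1,-1])
def onplane(f,uv,z,fish=True):
    d=rays(f,uv,fish); p=np.array(f["position"])
    return (p+d*((z-p[2])/d[:,2])[:,None])[:,:2]
def hsv(f,lo,hi): return cv2.inRange(cv2.cvtColor(f["image"],cv2.COLOR_BGR2HSV),lo,hi)
def pix(m): v,u=np.nonzero(m); return np.c_[u,v]
E
python3 - <<'E'
from h import *
for yaw in(-27,0):
    for y2 in(yaw,yaw+180): print(y2,env.inverse_kinematics([.445,-.18,.2] if yaw else [.6,.05,.2],[180,0,y2]))
env.goto([.60,.05,.27],[180,0,0])
f=env.grab_frame("wrist");print({k:v for k,v in f.items() if k!="image"})
cv2.imwrite("pics/c.png",f["image"])
g=pix(hsv(f,(45,120,60),(75,255,255)));print(len(g))
p=onplane(f,g,.044);print(p.mean(0),p.min(0),p.max(0))
for t in("band","rail"): print(t,[(np.round(d["xyz"],3),d["score"]) for d in env.search_frame(f,t)[:2]])
env.goto([.44,-.18,.27],[180,0,-27])
f=env.grab_frame("wrist");cv2.imwrite("pics/d.png",f["image"])
for t in("carrier","carrier_mid","carrier_grip","carrier_foot","lip_tip"): print(t,[(np.round(d["xyz"],3),round(d["score"],2)) for d in env.search_frame(f,t)[:2]])
import pickle;pickle.dump(f,open("d.pkl","wb"))
print(f["position"],f["orientation"])
print(env.read_state()["clock"])
E
```

```text
-27 [-2.57825166e+00  8.96924254e+00 -2.12239505e+01  2.54444375e-14
 -5.98068070e+01  6.55782517e+01]
153 [-2.57825166e+00  8.96924254e+00 -2.12239505e+01 -2.54444375e-14
 -5.98068070e+01 -1.14421748e+02]
0 [ 2.01551575e+01  2.07520305e+01 -4.86830795e+00  2.54444375e-14
 -6.43796615e+01  6.98448425e+01]
180 [ 2.01551575e+01  2.07520305e+01 -4.86830795e+00 -2.54444375e-14
 -6.43796615e+01 -1.10155157e+02]
{'fx': 371.64829954431775, 'fy': 371.64829954431775, 'cx': 320.75740765287634, 'cy': 235.62567848223676, 'position': array([0.67695802, 0.05108657, 0.43205939]), 'orientation': array([-1.60813384e+01, -5.22044769e-02, -8.99741001e+01]), 'shot': 3}
1367
[0.62162691 0.06137089] [0.58696973 0.0376857 ] [0.66059296 0.18552984]
band [(array([0.622, 0.05 , 0.044]), 0.78)]
rail [(array([0.624, 0.025, 0.044]), 0.56)]
carrier [(array([ 0.453, -0.195,  0.024]), 0.65), (array([ 0.584, -0.304,  0.059]), 0.39)]
carrier_mid [(array([ 0.455, -0.193,  0.029]), 0.68)]
carrier_grip [(array([ 0.452, -0.197,  0.023]), 0.93), (array([ 0.586, -0.306,  0.061]), 0.43)]
carrier_foot [(array([ 0.452, -0.194,  0.03 ]), 0.15)]
lip_tip [(array([ 0.455, -0.194,  0.031]), 0.86)]
[ 0.50948719 -0.21372319  0.43236163] [-1.60105004e+01 -2.65599196e-02 -1.16967940e+02]
5.025
```

```bash
python3 - <<'E'
import cv2,numpy as np
c=cv2.imread("pics/c.png");d=cv2.imread("pics/d.png")
cv2.imwrite("pics/c2.png",cv2.resize(c,(800,600)))
cv2.imwrite("pics/d2.png",cv2.resize(d[200:420,200:480],None,fx=2.7,fy=2.7,interpolation=cv2.INTER_CUBIC))
E
```

```text
(no output)
```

View pics/c2.png

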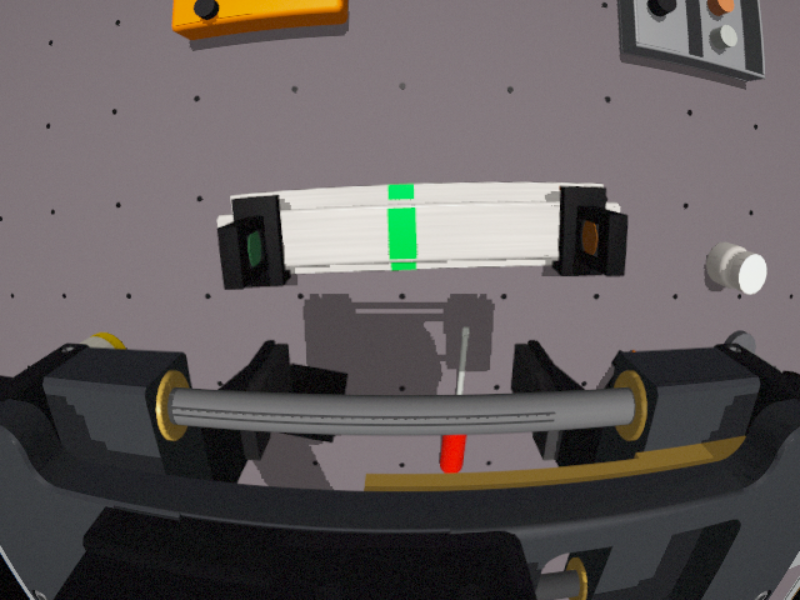

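View pics/d2.png

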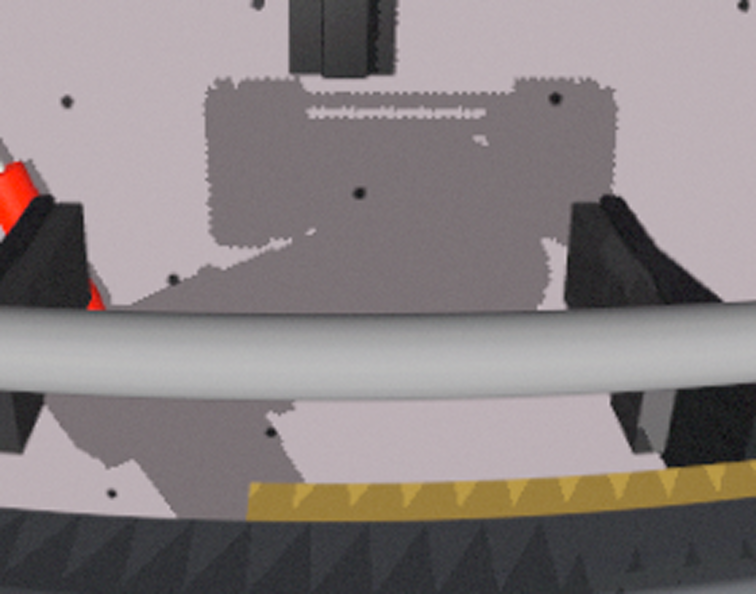

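Image c2 shows the rail between the fixed carriers, with the green band's flange part at (402,238) and a slight tilt. In d2 the carrier is cut off at the top, centred near column 343, so I'll crop it higher.

```bash
python3 - <<'E'
from h import *
import pickle
f=pickle.load(open("d.pkl","rb"))
cv2.imwrite("pics/d3.png",cv2.resize(f["image"][110:240,240:410],None,fx=4.5,fy=4.5,interpolation=cv2.INTER_CUBIC))
c=dict(f);c["image"]=cv2.imread("pics/c.png");c["position"]=np.array([0.67695802,0.05108657,0.43205939]);c["orientation"]=np.array([-16.0813384,-.0522,-89.9741])
g=hsv(c,(45,120,60),(75,255,255))
n,l,s,ce=cv2.connectedComponentsWithStats(g)
for i in range(1,n):
    if s[i,4]>50:
        q=pix(l==i); z=.044 if s[i,4]>600 else .006
        p=onplane(c,q,z); r=cv2.minAreaRect((p*1000).astype(np.float32)); print(s[i],z,p.mean(0),p.min(0),p.max(0),r)
G=cv2.cvtColor(c["image"],cv2.COLOR_BGR2GRAY).astype(int)
for nm,z,rng in(("far base",.006,range(130,170)),):pass
far=[];
V=cv2.cvtColor(c["image"],cv2.COLOR_BGR2HSV)[:,:,2].astype(int)
for u in range(235,440):
    col=V[130:230,u]; k=np.nonzero(col>190)[0]
    far.append((u,130+k[0]-.5))
far=onplane(c,far,.006)
a=np.polyfit(far[:,1],far[:,0],1);res=far[:,0]-np.polyval(a,far[:,1]);a=np.polyfit(far[abs(res)<.002,1],far[abs(res)<.002,0],1);print("far edge slope deg",np.degrees(np.arctan(a[0])),"x at y=.05",np.polyval(a,.05),res.std())
for u in(270,300,345,400,430): print(u,V[140:222,u].tolist())
E
```

```text
[311 147  20  13 238] 0.006 [0.65224867 0.05092859] [0.6451602  0.04013617] [0.65899043 0.06182399] ((652.066162109375, 50.99277114868164), (13.805021286010742, 21.690107345581055), 0.11521923542022705)
[310 166  24  41 886] 0.044 [0.61914947 0.05007365] [0.59790724 0.03768574] [0.64065766 0.06198507] ((619.0842895507812, 49.96639633178711), (43.044185638427734, 23.370283126831055), 1.8849105834960938)
[199 187   9  26 116] 0.006 [0.59980939 0.19282677] [0.58394849 0.1869662 ] [0.61464188 0.19803061] ((599.2677001953125, 192.39486694335938), (10.305937767028809, 30.902584075927734), 85.9201889038086)
[313 210  20   7 125] 0.006 [0.58220928 0.0489156 ] [0.57815779 0.03743436] [0.58539278 0.05977419] ((581.77392578125, 48.60542297363281), (7.22715425491333, 22.339834213256836), 0.02732691541314125)
far edge slope deg -2.212550858286363 x at y=.05 0.6588315441627501 0.00030577746975809703
270 [133, 131, 133, 132, 131, 130, 133, 133, 132, 146, 206, 223, 223, 224, 222, 224, 226, 222, 224, 226, 225, 226, 222, 220, 223, 201, 213, 234, 232, 229, 232, 232, 230, 229, 224, 226, 227, 229, 229, 2
[... 1173 characters left out ...]
 228, 224, 226, 226, 224, 224, 227, 230, 227, 226, 228, 228, 229, 226, 227, 227, 228, 228, 226, 227, 228, 226, 226, 228, 230, 230, 230, 231, 227, 227, 229, 229, 226, 228, 232, 225, 226, 226, 226, 224, 215, 184, 141, 178, 227, 227, 226, 224, 160, 130, 134, 132, 130, 133, 135, 132, 129]
430 [131, 129, 132, 132, 132, 118, 214, 226, 225, 223, 222, 227, 228, 225, 224, 224, 229, 227, 225, 226, 219, 209, 216, 228, 227, 223, 222, 221, 223, 223, 224, 226, 228, 225, 224, 227, 225, 225, 225, 227, 229, 228, 226, 226, 226, 225, 225, 226, 228, 229, 229, 228, 228, 226, 228, 228, 227, 230, 229, 226, 221, 223, 223, 223, 220, 197, 133, 145, 223, 227, 225, 224, 188, 133, 128, 132, 132, 132, 132, 133, 132, 129]
```

View pics/d3.png

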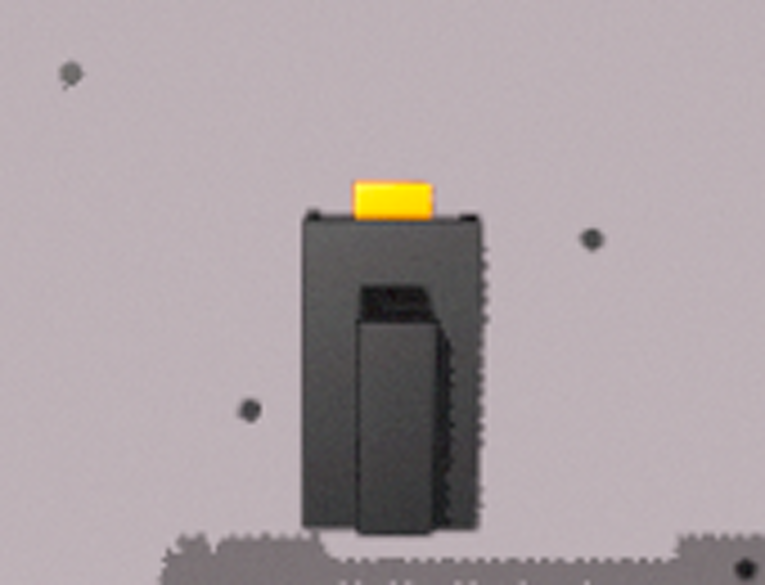

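d3 shows the carrier upright, foot up. The plate top spans (357,322)–(437,533) and the slab top (303,217)–(480,528). I'll convert these and plan the hooking motion in 2D.

```bash
python3 - <<'E'
from h import *
import pickle
f=pickle.load(open("d.pkl","rb"))
def q(pts,z):
    uv=(np.array(pts)+.5)/4.5-.5+[240,110]; return onplane(f,uv,z)
for n,pts,z in(("slab",[(303,218),(483,217),(478,528),(303,527)],.028),("plate",[(357,322),(437,322),(433,533),(357,533)],.094)):
    p=q(pts,z); ax=(p[0]+p[1]-p[2]-p[3])/2; print(n,p.mean(0),"len",np.linalg.norm(ax),"w",np.linalg.norm((p[0]+p[3]-p[1]-p[2])/2),"yaw",np.degrees(np.arctan2(ax[1],ax[0])))
# hook plan: clearance of carrier inner profile (carrier frame, mm, z from slab underside) to flange stadium
from scipy.optimize import minimize
def seg(a,b): return np.linspace(a,b,40)
body=np.vstack([seg((-27,0),(25,0)),seg((-27,0),(-27,-8)),seg((-27,-8),(-18.5,-8)),seg((-18.5,-8),(-18.5,-16)),seg((-18.5,-16),(-39,-16))])
foot=np.vstack([seg((21,-8),(21,-16)),seg((21,-16),(32,-16)),seg((21,-8),(26,-8)),seg((26,-8),(26,0))])
def clr(P,th,x,z):
    c,s=np.cos(th),np.sin(th); # foot side up by th
    w=np.c_[P[:,0]*c-P[:,1]*s+x,P[:,0]*s+P[:,1]*c+z]
    return (np.hypot(np.maximum(abs(w[:,0])-22,0),w[:,1]+3)-3).min()
# pose param: x,z of slab underside centre relative to band. want near rail edge centred in slot at depth d
for d in(3,5,6.5):
  for t in(0,5,10,15,20,25,30):
    th=np.radians(t);c,s=np.cos(th),np.sin(th)
    best=max(((clr(body,th,x,z),x,z) for u in [(-22+ (d-6.5)*-0)] for px in [-18.5-d+3] for pz in np.arange(-7,-1,.25) for x,z in [(-22-(px*c-pz*s), -3-(px*s+pz*c))]))
    print(d,t,np.round(best,2),"foot",round(clr(foot,th,*best[1:]),2))
E
```

```text
slab [ 0.4466499  -0.18929348] len 0.07730225657538203 w 0.043573084731604934 yaw -27.23890941704732
plate [ 0.44641729 -0.18894963] len 0.04445242379783285 w 0.01609708857903868 yaw -27.265954646429154
3 0 [ 1.  -3.5  1. ] foot -2.49
3 5 [ 0.98 -3.92  2.6 ] foot -2.83
3 10 [ 0.94 -4.48  4.15] foot -2.91
3 15 [ 0.86 -5.17  5.65] foot -2.98
3 20 [ 0.78 -5.9   6.85] foot -1.0
3 25 [ 0.78 -6.82  8.22] foot 2.59
3 30 [ 0.68 -7.85  9.5 ] foot 6.14
5 0 [ 1.  -1.5  1. ] foot -0.5
5 5 [ 0.81 -1.93  2.77] foot -2.83
5 10 [ 0.75 -2.46  4.25] foot -2.99
5 15 [ 0.59 -3.17  5.93] foot -2.9
5 20 [ 0.5  -3.93  7.3 ] foot -0.55
5 25 [ 0.25 -4.79  8.61] foot 2.98
5 30 [ 0.11 -5.87 10.06] foot 6.71
6.5 0 [1. 0. 1.] foot 1.0
6.5 5 [ 0.76 -0.41  2.65] foot -2.58
6.5 10 [ 0.58 -0.99  4.51] foot -2.95
6.5 15 [ 0.44 -1.66  6.07] foot -2.49
6.5 20 [ 0.27 -2.44  7.58] foot -0.17
6.5 25 [ 0.02 -3.33  9.02] foot 3.41
6.5 30 [-0.23 -4.32 10.38] foot 7.03
```

```bash
cat >> h.py <<'E'
BAND=np.array([.619,.050,.044]); YAW=2.2
def tcp(t,d,dx=0,dz=0,pz=None):
    """TCP pose: carrier tilted t deg (foot up), rail edge d mm into slot; pz: edge centre height in slot."""
    th=np.radians(t);c,s=np.cos(th),np.sin(th)
    if pz is None: pz=np.interp(t,[0,30],[-4,-4])
    px=-18.5-d+3
    x=-22-(px*c-pz*s)+dx; z=-3-(px*s+pz*c)+dz
    P=np.array([x-48*s,0,z+48*c])/1000
    return BAND+Rot.from_euler('z',YAW,degrees=True).apply(P),[180,-t,YAW]
def st(tag=""):
    s=env.read_state();print(tag,round(s["clock"],2),"F",np.round(s["force"],1),"op",round(s["opening"],3),"ff",np.round(s["finger_force"],1),"p",np.round(s["position"],4))
E
python3 - <<'E'
from h import *
Y=-27.25;C=[.4465,-.189]
for t,d in((25,-8),(25,4.5),(0,6.5)): print(tcp(t,d),env.inverse_kinematics(*tcp(t,d)))
env.goto([*C,.16],[180,0,Y])
env.gripper_to(.55)
env.move_straight([*C,.064],rate=.12)
env.gripper_to(0,50);st("grip")
env.move_straight([*C,.19],rate=.2);st("lift")
p,o=tcp(25,-8)
env.goto(p+[0,0,.08],o)
f=env.grab_frame("scene");cv2.imwrite("pics/e.png",cv2.resize(f["image"][120:400,140:480],None,fx=2,fy=2))
st("above")
E
```

```text
(array([0.58184856, 0.04857279, 0.09129764]), [180, -25, 2.2]) None
(array([0.59316906, 0.04900768, 0.09658037]), [180, -25, 2.2]) None
(array([0.619, 0.05 , 0.093]), [180, 0, 2.2]) [ 1.95291783e+01  2.82188250e+01 -9.64556508e+00  2.54444375e-14
 -5.21356099e+01  7.26708217e+01]
grip 8.07 F [-0.4  0.2  1.5] op 0.177 ff 50.0 p [ 0.4465 -0.1891  0.0641]
lift 8.86 F [-0.5  0.1 -2.8] op 0.18 ff 50.0 p [ 0.4453 -0.1886  0.1885]
above 9.96 F [-0.3  0.3 -1.9] op 0.18 ff 50.0 p [0.5817 0.0475 0.1708]
```

View pics/e.png

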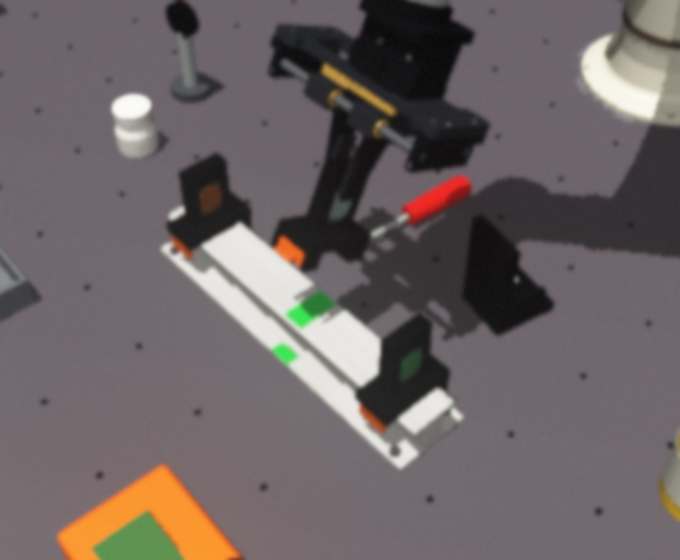

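The carrier is held over the rail, foot up, above the band side. Next I'll check why IK refused the low tilted poses.

```bash
python3 - <<'E'
from h import *
print(np.round(env.read_state()["joint_positions"],1))
for t in(25,22,20,18,15,10,5,0):
    for d in(-8,4.5,6.5):
        q=env.inverse_kinematics(*tcp(t,d)); print(t,d,None if q is None else np.round(q,1))
p,o=tcp(25,4.5)
for h in(.02,.04,.06): q=env.inverse_kinematics(p+[0,0,h],o);print(h,None if q is None else np.round(q,1))
E
```

```text
[ 23.7  10.  -38.5  26.8 -20.2  44.8]
25 -8 None
25 4.5 None
25 6.5 None
22 -8 None
22 4.5 [ 20.4  17.8 -42.5  37.9 -11.   35.6]
22 6.5 [ 20.6  17.9 -41.9  36.6 -11.4  36.8]
20 -8 [ 22.4  18.  -39.6  27.  -15.1  44.7]
20 4.5 [ 22.4  18.7 -36.8  23.8 -17.   48.1]
20 6.5 [ 22.4  18.8 -36.3  23.3 -17.3  48.6]
18 -8 [ 23.   18.8 -35.1  18.6 -20.1  52.6]
18 4.5 [ 22.7  19.5 -32.8  17.  -21.7  54.5]
18 6.5 [ 22.6  19.6 -32.4  16.8 -21.9  54.8]
15 -8 [ 22.9  20.  -30.1  11.9 -26.4  59.3]
15 4.5 [ 22.4  20.7 -27.9  11.1 -27.6  60.6]
15 6.5 [ 22.3  20.9 -27.6  11.  -27.9  60.7]
10 -8 [ 21.9  22.1 -23.2   5.8 -35.4  65.8]
10 4.5 [ 21.5  23.  -21.3   5.5 -36.4  66.5]
10 6.5 [ 21.4  23.1 -21.    5.5 -36.6  66.6]
5 -8 [ 20.9  24.4 -17.3   2.3 -43.5  69.7]
5 4.5 [ 20.5  25.4 -15.4   2.2 -44.4  70.1]
5 6.5 [ 20.5  25.6 -15.1   2.2 -44.6  70.2]
0 -8 [ 20.   27.  -11.8   0.  -51.2  72.2]
0 4.5 [ 19.6  28.1  -9.9   0.  -52.   72.6]
0 6.5 [ 19.5  28.2  -9.6   0.  -52.1  72.7]
0.02 None
0.04 [ 21.   13.5 -42.8  38.7 -12.6  34.9]
0.06 [ 22.8  12.1 -39.   29.6 -17.5  42.7]
```

j5 limits the tilt to about 22°. I'll use 21°, insert horizontally because that keeps the foot clear of the flange, then rock down.

```bash
sed -i 's/\[0,30\],\[-4,-4\]/[0,20],[-4,-3.5]/' h.py; python3 - <<'E'
from h import *
T=21
p,o=tcp(T,4.5,dx=-14)
env.move_straight(p+[0,0,.06],o,rate=.1);st("pre")
print(env.move_straight(p,rate=.1,force_limit=8));st("down")
p,o=tcp(T,4.5)
print(env.move_straight(p,rate=.03,force_limit=6));st("hook")
print("target",p,env.read_state()["tool_rot"])
f=env.grab_frame("scene");cv2.imwrite("pics/f.png",cv2.resize(f["image"][180:340,190:400],None,fx=3.5,fy=3.5,interpolation=cv2.INTER_CUBIC))
f=env.grab_frame("wrist");cv2.imwrite("pics/w.png",f["image"])
E
```

```text
pre 10.26 F [-0.5 -0.2 -2.8] op 0.181 ff 50.0 p [0.5842 0.048  0.1565]
True
down 10.87 F [-3.5  0.3  5.1] op 0.176 ff 50.0 p [0.5813 0.0479 0.0958]
True
hook 11.09 F [ 1.4 -1.   1.6] op 0.179 ff 50.0 p [0.5821 0.0477 0.096 ]
target [0.59723172 0.04916375 0.09624675] [179.91001228 -20.81739316   2.20644698]
```

View pics/f.png

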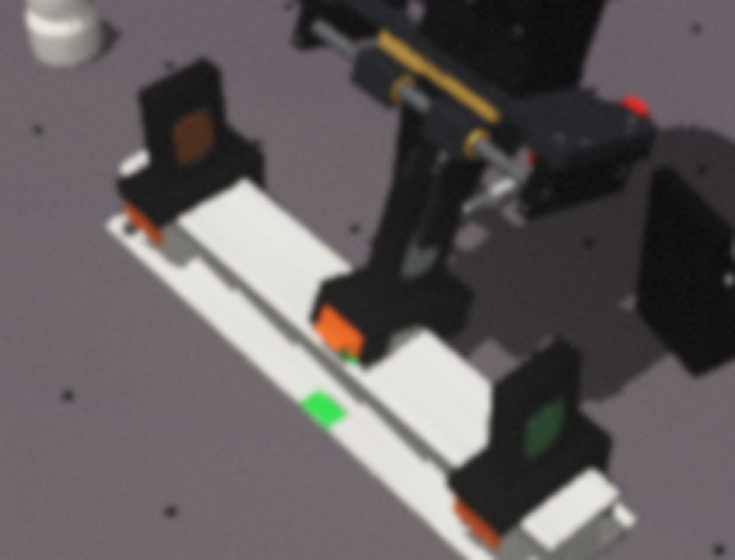

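```bash
python3 - <<'E'
from h import *
print(np.round(env.read_state()["joint_positions"],1))
for t in(21,21.5,22):
    for d in(4.5,):
        for dx in(-14,-10,-7,-4,0):
            q=env.inverse_kinematics(*tcp(t,d,dx=dx)); 
            th=np.radians(t);c,s=np.cos(th),np.sin(th)
            px=-18.5-d+3;pz=np.interp(t,[0,20],[-4,-3.5]);x=-22-(px*c-pz*s)+dx;z=-3-(px*s+pz*c)
            w=lambda a,b:(a*c-b*s+x,a*s+b*c+z)
            cl=lambda p:np.hypot(max(abs(p[0])-22,0),p[1]+3)-3
            print(t,dx,None if q is None else np.round(q,1),"lip",np.round(w(-18.5,-8),2),round(cl(w(-18.5,-8)),2),"foot",np.round(w(21,-16),2),round(cl(w(21,-16)),2),np.round(w(26,-16),2))
E
```

```text
[ 21.9  17.1 -41.9  31.9 -13.3  40.3]
21 -14 [ 21.8  17.1 -42.1  32.5 -12.9  39.7] lip [-32.99  -6.66] 8.58 foot [6.76 0.02] 0.02 [11.42  1.82]
21 -10 [ 21.8  17.5 -41.3  31.6 -13.3  40.7] lip [-28.99  -6.66] 4.89 foot [10.76  0.02] 0.02 [15.42  1.82]
21 -7 [ 21.8  17.7 -40.7  30.8 -13.6  41.4] lip [-25.99  -6.66] 2.41 foot [13.76  0.02] 0.02 [18.42  1.82]
21 -4 [ 21.8  18.  -40.1  30.2 -13.9  42.1] lip [-22.99  -6.66] 0.79 foot [16.76  0.02] 0.02 [21.42  1.82]
21 0 [ 21.8  18.3 -39.3  29.3 -14.2  43.1] lip [-18.99  -6.66] 0.66 foot [2.076e+01 2.000e-02] 0.02 [25.42  1.82]
21.5 -14 [ 21.   16.8 -43.8  37.4 -11.2  35.6] lip [-32.96  -6.64] 8.54 foot [6.73 0.4 ] 0.4 [11.38  2.23]
21.5 -10 [ 21.1  17.2 -42.9  36.1 -11.6  36.9] lip [-28.96  -6.64] 4.85 foot [10.73  0.4 ] 0.4 [15.38  2.23]
21.5 -7 [ 21.1  17.5 -42.3  35.1 -11.9  37.8] lip [-25.96  -6.64] 2.37 foot [13.73  0.4 ] 0.4 [18.38  2.23]
21.5 -4 [ 21.2  17.7 -41.7  34.2 -12.3  38.6] lip [-22.96  -6.64] 0.76 foot [16.73  0.4 ] 0.4 [21.38  2.23]
21.5 0 [ 21.3  18.1 -40.8  33.1 -12.7  39.7] lip [-18.96  -6.64] 0.64 foot [20.73  0.4 ] 0.4 [25.38  2.23]
22 -14 None lip [-32.92  -6.61] 8.5 foot [6.7  0.77] 0.77 [11.33  2.64]
22 -10 [ 19.8  16.9 -44.9  42.5  -9.6  31.5] lip [-28.92  -6.61] 4.81 foot [10.7   0.77] 0.77 [15.33  2.64]
22 -7 [ 20.   17.2 -44.2  41.1 -10.   32.8] lip [-25.92  -6.61] 2.33 foot [13.7   0.77] 0.77 [18.33  2.64]
22 -4 [ 20.2  17.5 -43.5  39.8 -10.4  33.9] lip [-22.92  -6.61] 0.73 foot [16.7   0.77] 0.77 [21.33  2.64]
22 0 [ 20.3  17.8 -42.6  38.2 -10.9  35.4] lip [-18.92  -6.61] 0.61 foot [20.7   0.77] 0.77 [25.33  2.64]
```

The contact matches the model: the foot corner just grazes the flange top, since the arm settles about 0.4 mm low. Going to 21.5° with a small z compensation.

```bash
python3 - <<'E'
from h import *
T=21.5
p,o=tcp(T,4.5,dx=-14,dz=3)
env.move_straight(p,o,rate=.03);env.dwell(.2);st("up")
s=env.read_state();print("target",p,s["tool_rot"])
e=np.array(p)-s["position"]; print("err mm",e*1000)
p,o=tcp(T,4.5,dx=-14,dz=.3); env.move_straight(p,rate=.03);st("down")
for dx in(-10,-7,-4,-2,0):
    p,o=tcp(T,4.5,dx=dx,dz=.3)
    r=env.move_straight(p,rate=.03,force_limit=10);st(f"dx{dx} {r}")
    if r: break
print(env.read_state()["tool_rot"],p)
E
```

```text
up 11.72 F [ 0.6  0.4 -2.9] op 0.175 ff 50.0 p [0.5825 0.0486 0.0988]
target [0.58276027 0.04860781 0.09924653] [179.983776   -21.44699364   2.20449732]
err mm [0.25421147 0.04797638 0.45775489]
down 11.97 F [-0.1 -0.1 -2.1] op 0.176 ff 50.0 p [0.5828 0.0486 0.0964]
dx-10 False 12.25 F [ 0.   0.7 -2.9] op 0.18 ff 50.0 p [0.587  0.0489 0.0966]
dx-7 False 12.5 F [-1.  -0.4 -1.8] op 0.182 ff 50.0 p [0.59   0.049  0.0965]
dx-4 False 12.75 F [ 0.1 -0.9 -2. ] op 0.18 ff 50.0 p [0.593  0.0491 0.0966]
dx-2 False 13.0 F [ 0.4 -0.7 -2.2] op 0.179 ff 50.0 p [0.5949 0.0491 0.0965]
dx0 False 13.25 F [ 0.3  0.7 -2.7] op 0.178 ff 50.0 p [0.5969 0.0492 0.0965]
[-179.99689031  -21.50290484    2.1958685 ] [0.59674995 0.04914524 0.09654653]
```

```bash
python3 - <<'E'
from h import *
for t,d in((21,6),(19,6.5),(17,6.5),(15,6.5),(13,6.5),(11,6.5),(9,6.5),(7,6.5),(5,6.5),(3,6.5),(1.5,6.5),(0,6.5)):
    p,o=tcp(t,d,dz=.2)
    r=env.move_straight(p,o,rate=.02,force_limit=25);st(f"{t} {r}")
    if r: break
s=env.read_state();print(s["tool_rot"],p,s["wrist_torque"])
f=env.grab_frame("scene");cv2.imwrite("pics/g.png",cv2.resize(f["image"][180:340,190:400],None,fx=3.5,fy=3.5,interpolation=cv2.INTER_CUBIC))
E
```

```text
21 False 13.5 F [-0.2  0.3 -2.5] op 0.178 ff 50.0 p [0.599  0.0496 0.0972]
19 False 13.8 F [ 0.1 -1.5 -2.1] op 0.178 ff 50.0 p [0.6014 0.0494 0.0974]
17 False 14.05 F [ 1.5 -0.8 -1.3] op 0.179 ff 50.0 p [0.604  0.0496 0.0972]
15 False 14.3 F [ 2.6  0.1 -1.4] op 0.174 ff 50.0 p [0.606  0.0497 0.0971]
13 False 14.55 F [ 3.  -0.1  2. ] op 0.176 ff 50.0 p [0.6076 0.0496 0.097 ]
11 False 14.8 F [-0.  -1.2  1.1] op 0.169 ff 50.0 p [0.6087 0.0494 0.0962]
9 False 15.05 F [-2.2  0.6  4.1] op 0.178 ff 50.0 p [0.61   0.0495 0.0958]
7 False 15.3 F [-4.9  1.3  5.7] op 0.179 ff 50.0 p [0.6111 0.0494 0.0954]
5 False 15.55 F [-8.7  1.8  9.2] op 0.175 ff 50.0 p [0.6117 0.0494 0.095 ]
3 False 15.8 F [-11.    1.8  12.2] op 0.177 ff 50.0 p [0.6125 0.0494 0.0947]
1.5 False 16.05 F [-13.2   2.7  14.6] op 0.174 ff 50.0 p [0.6129 0.0494 0.0944]
0 False 16.3 F [-14.2   2.3  16. ] op 0.18 ff 50.0 p [0.6136 0.0493 0.0941]
[179.88515762   0.58028711   2.15276756] [0.619  0.05   0.0932] [ 0.85137882  3.99085626 -0.06099875]
```

View pics/g.png

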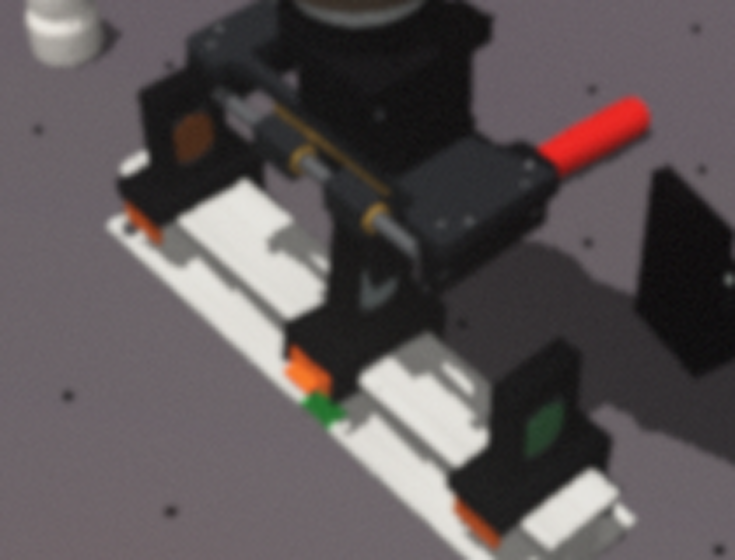

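The tool is at 0° but about 5 mm back in x with 14 N against it. So the carrier slipped in the grip and is stuck near 5° tilt with the foot half-cammed and the end wall pressed on the near edge. I'll relax x, over-rotate and press down.

```bash
python3 - <<'E'
from h import *
env.gripper_to(0,60)
R=Rot.from_euler('z',YAW,degrees=True)
base=BAND+[0,0,.048]
for x,z,t in((-6,1,0),(-5,0,2),(-4,-1,4),(-4,-3,6),(-3,-5,7),(-2,-7,8)):
    # grasp point stays 19 mm above TCP along tool axis
    a=np.radians(t); g=np.array([x,0,z+67]); tc=(g-19*np.array([np.sin(a),0,np.cos(a)]))/1000
    p=BAND+R.apply(tc)
    r=env.move_straight(p,[180,t,YAW],rate=.02,force_limit=30);st(f"{x,z,t} {r}")
    s=env.read_state();Rt=Rot.from_euler('xyz',s["tool_rot"],degrees=True).as_matrix()
    gp=R.inv().apply(s["position"]-.019*Rt[:,2]-BAND)*1000;print("   grasp pt rel band",np.round(gp,1),"pitch",round(s["tool_rot"][1],2))
    if r: break
E
```

```text
(-6, 1, 0) False 17.02 F [-1.   1.2  7.4] op 0.175 ff 60.0 p [0.6133 0.0495 0.0942]
   grasp pt rel band [-5.7 -0.2 69.2] pitch -0.13
(-5, 0, 2) False 17.27 F [-5.9  1.5 13.1] op 0.177 ff 60.0 p [0.6131 0.0495 0.094 ]
   grasp pt rel band [-5.3 -0.3 69. ] pitch 1.97
(-4, -1, 4) False 17.52 F [-8.4  1.3 16.4] op 0.176 ff 60.0 p [0.6127 0.0494 0.0939]
   grasp pt rel band [-4.9 -0.3 68.8] pitch 4.05
(-4, -3, 6) False 17.77 F [-9.1  1.6 22.6] op 0.175 ff 60.0 p [0.6124 0.0494 0.0937]
   grasp pt rel band [-4.6 -0.3 68.6] pitch 5.98
(-3, -5, 7) False 18.02 F [-11.    2.4  29.7] op 0.177 ff 60.0 p [0.6127 0.0493 0.0934]
   grasp pt rel band [-4.  -0.4 68.3] pitch 7.0
(-2, -7, 8) False 18.27 F [-13.    2.3  34. ] op 0.177 ff 60.0 p [0.6135 0.0494 0.093 ]
   grasp pt rel band [-2.8 -0.4 67.8] pitch 7.97
```

```bash
python3 - <<'E'
from h import *
R=Rot.from_euler('z',YAW,degrees=True)
for x,z,t in((0,-8,8),(2,-9,9),(3,-9,10)):
    a=np.radians(t); g=np.array([x,0,z+67]); tc=(g-19*np.array([np.sin(a),0,np.cos(a)]))/1000
    p=BAND+R.apply(tc)
    r=env.move_straight(p,[180,t,YAW],rate=.02,force_limit=25);st(f"{x,z,t} {r}")
    s=env.read_state();Rt=Rot.from_euler('xyz',s["tool_rot"],degrees=True).as_matrix()
    gp=R.inv().apply(s["position"]-.019*Rt[:,2]-BAND)*1000;print("   grasp pt rel band",np.round(gp,1),"pitch",round(s["tool_rot"][1],2))
    if r: break
f=env.grab_frame("scene");cv2.imwrite("pics/i.png",cv2.resize(f["image"][190:340,200:390],None,fx=4,fy=4,interpolation=cv2.INTER_CUBIC))
E
```

```text
(0, -8, 8) False 18.52 F [-14.9   3.4  38.9] op 0.175 ff 60.0 p [0.6144 0.0494 0.0927]
   grasp pt rel band [-1.9 -0.4 67.6] pitch 8.1
(2, -9, 9) False 18.77 F [-17.7   3.3  39.9] op 0.176 ff 60.0 p [0.6156 0.0494 0.0923]
   grasp pt rel band [-0.4 -0.4 67.1] pitch 9.18
(3, -9, 10) False 19.02 F [-16.1   3.2  38.7] op 0.178 ff 60.0 p [0.6162 0.0494 0.0921]
   grasp pt rel band [ 0.5 -0.4 66.8] pitch 10.2
```

View pics/i.png

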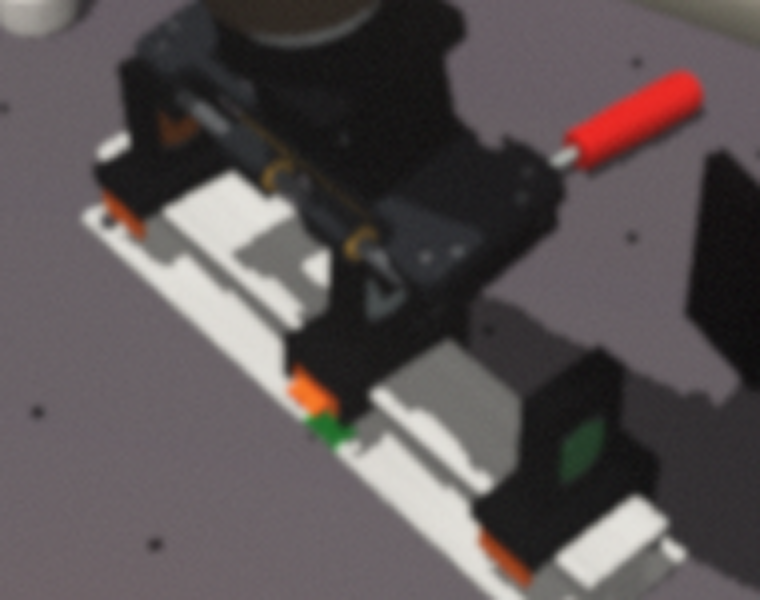

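The slab looks down and the grasp point is at its home height (66.8 vs 67 mm), but the foot seems slightly out. I'll unload, release, back off and inspect.

```bash
python3 - <<'E'
from h import *
s=env.read_state();p=np.array(s["position"])
env.move_straight(p+[0,0,.001],[180,s["tool_rot"][1],YAW],rate=.02);st("relax")
env.gripper_to(.6);st("open")
env.move_straight(p+[.01,0,.09],[180,10,YAW],rate=.15)
env.goto([.56,.05,.25],[180,0,YAW]);st("away")
f=env.grab_frame("scene");a=cv2.resize(f["image"][200:340,210:390],None,fx=4,fy=4,interpolation=cv2.INTER_CUBIC)
for n in("rail","carrier","carrier_foot"): print(n,[(np.round(d["xyz"],3),round(d["score"],2)) for d in env.search_frame(f,n)[:3]])
w=env.grab_frame("wrist");import pickle;pickle.dump((f,w),open("j.pkl","wb"))
b=cv2.resize(w["image"][90:250,150:530],(720,303),interpolation=cv2.INTER_CUBIC)
cv2.imwrite("pics/j.png",np.vstack([cv2.resize(a[:,:],(720,560))[:295],cv2.resize(a,(720,560))[295:][:0],b]))
cv2.imwrite("pics/j.png",np.vstack([cv2.resize(f["image"][215:335,200:400],(500,300),interpolation=cv2.INTER_CUBIC),cv2.resize(w["image"][110:250,180:500],(500,219),interpolation=cv2.INTER_CUBIC)]))
E
```

```text
relax 19.73 F [-1.8  2.1  1.7] op 0.178 ff 60.0 p [0.6156 0.0495 0.0925]
open 20.63 F [ 0.6 -0.3  0. ] op 0.598 ff 0.0 p [0.6163 0.0494 0.0931]
away 21.86 F [ 0.2  0.1 -0.8] op 0.603 ff 0.0 p [0.5589 0.05   0.2503]
rail [(array([0.632, 0.088, 0.047]), 0.63)]
carrier [(array([0.63 , 0.06 , 0.066]), 0.86)]
carrier_foot [(array([0.657, 0.052, 0.038]), 0.57)]
```

View pics/j.png

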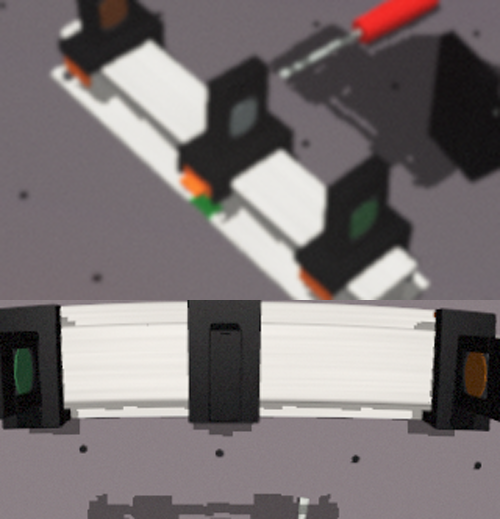

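The scene crop shows the carrier between the fixed ones over the green band, looking like them. The wrist crop shows it square to the rail. I've used all my pictures, so I'll check flatness by touch: press the foot side of the slab with shut fingers (which clicks it home if it isn't), then touch the lip side to compare.

```bash
python3 - <<'E'
from h import *
R=Rot.from_euler('z',YAW,degrees=True)
P=lambda x,z:BAND+R.apply([x/1000,0,z/1000])
env.gripper_to(0,20)
env.goto(P(36,110),[180,0,YAW])
env.move_straight(P(36,22),rate=.15,force_limit=8);st("near")
r=env.move_straight(P(36,5),rate=.015,force_limit=4);st(f"touch {r}")
r=env.move_straight(P(36,-12),rate=.02,force_limit=30);st(f"press {r}")
r=env.move_straight(P(36,40),rate=.1);
env.move_straight(P(36,22),rate=.15,force_limit=8)
r=env.move_straight(P(36,5),rate=.015,force_limit=4);st(f"touch2 {r}")
env.move_straight(P(36,110),rate=.2);st("up")
E
```

```text
near 24.52 F [-0.2  0.2  0.3] op 0.008 ff 0.0 p [0.656  0.0518 0.068 ]
touch True 25.12 F [0.1 0.1 4. ] op 0.009 ff 2.0 p [0.6551 0.0514 0.0601]
press True 25.68 F [-1.8  0.8  5.2] op 0.005 ff 3.1 p [0.6553 0.0514 0.0597]
touch2 True 26.93 F [-0.1  1.   4.6] op 0.003 ff 2.1 p [0.6551 0.0514 0.0601]
up 27.56 F [-0.7  0.8 -1. ] op 0.009 ff 0.0 p [0.6539 0.0513 0.1526]
```

```bash
python3 - <<'E'
from h import *
R=Rot.from_euler('z',YAW,degrees=True)
P=lambda x,z,y=0:BAND+R.apply([x/1000,y/1000,z/1000])
def touch(x,z0,y=0):
    env.goto(P(x,z0+60 if z0<50 else z0+15,y),[180,0,YAW])
    env.move_straight(P(x,z0+7,y),rate=.15,force_limit=8)
    r=env.move_straight(P(x,z0-8,y),rate=.02,force_limit=3);s=env.read_state()
    q=R.inv().apply(s["position"]-BAND)*1000;print("touch",x,r,np.round(q,2),round(s["clock"],1))
    env.move_straight(P(x,z0+(60 if z0<50 else 12),y),rate=.25)
touch(22,78);touch(-22,78);touch(-36,12)
w=env.grab_frame("top")
import pickle;pickle.dump(w,open("t.pkl","wb"))
m=env.trace(w,"carrier");print(len(m))
for n in("carrier","carrier_foot","lip_tip"): print(n,[(np.round(d["xyz"],3),round(d["score"],2)) for d in env.search_frame(w,n)[:4]])
E
```

```text
touch 22 True [2.255e+01 3.000e-02 8.099e+01] 28.5
touch -22 True [-2.163e+01  3.000e-02  7.897e+01] 29.7
touch -36 True [-26.18   0.47  78.36] 30.9
0
carrier []
carrier_foot []
lip_tip []
```

The touches agree: the lip side is down, but the slab is still about 3.3° up at the foot side, so the foot hasn't clicked. I'll press the foot end in measured steps.

```bash
python3 - <<'E'
from h import *
R=Rot.from_euler('z',YAW,degrees=True)
P=lambda x,z,y=0:BAND+R.apply([x/1000,y/1000,z/1000])
p=np.array(env.read_state()["position"]);p[2]=.144
env.move_straight(p,rate=.3);env.move_straight(P(35,100),[180,0,YAW],rate=.3);env.move_straight(P(34.5,20),rate=.2)
for z in(14,10,6,2,-2,-6,-10):
    env.move_straight(P(34.5,z),rate=.04)
    s=env.read_state();q=R.inv().apply(s["position"]-BAND)*1000
    print(z,np.round(q,2),np.round(s["force"],1),np.round(s["tool_rot"],1),round(s["clock"],2))
    if q[2]<12.3 or s["force"][2]>60: break
E
```

```text
14 [34.44  0.12 15.13] [0.4 0.2 3.7] [-1.8e+02 -1.0e-01  2.2e+00] 32.86
10 [34.69  0.13 14.4 ] [-5.2  1.  17.2] [ 1.8e+02 -1.0e-01  2.3e+00] 33.11
6 [35.29  0.08 12.76] [-6.4  1.3 24.6] [180.   -0.2   2.3] 33.36
2 [35.73  0.05 12.19] [-11.3   2.5  38.8] [179.9  -0.3   2.4] 33.61
```

Slab top is now at 12.2 mm (12 is flat). I'll push a little more, then retouch lightly to see whether it stays.

```bash
python3 - <<'E'
from h import *
R=Rot.from_euler('z',YAW,degrees=True)
P=lambda x,z,y=0:BAND+R.apply([x/1000,y/1000,z/1000])
def rd(t):
    s=env.read_state();q=R.inv().apply(s["position"]-BAND)*1000
    print(t,np.round(q,2),np.round(s["force"],1),round(s["clock"],2))
for z in(-1,-3): env.move_straight(P(34.5,z),rate=.05);rd(z)
env.move_straight(P(34.5,19),rate=.15);rd("up")
env.move_straight(P(34.5,5),rate=.02,force_limit=3);rd("touch")
E
```

```text
-1 [35.79  0.05 12.1 ] [-15.4   2.1  50.6] 33.86
-3 [3.581e+01 2.000e-02 1.201e+01] [-18.9   2.7  59.4] 34.11
up [35.51  0.21 19.87] [3.8 0.3 2.6] 34.41
touch [ 3.553e+01 -2.000e-02  1.249e+01] [-0.2 -0.3  3. ] 34.83
```

It held at 12.5 mm under a light touch (16 before), so the foot has snapped under. One quick two-point touch on the plate top will confirm it's level, then I'll withdraw.

```bash
python3 - <<'E'
from h import *
R=Rot.from_euler('z',YAW,degrees=True)
P=lambda x,z,y=0:BAND+R.apply([x/1000,y/1000,z/1000])
env.move_straight(P(35.5,90),rate=.3)
for x in(22,-22):
    env.move_straight(P(x,84),rate=.15)
    r=env.move_straight(P(x,70),rate=.02,force_limit=3)
    s=env.read_state();q=R.inv().apply(s["position"]-BAND)*1000;print(x,r,np.round(q,2),round(s["clock"],2))
    env.move_straight(P(x,86),rate=.2)
env.goto([.5,.05,.3],[180,0,YAW]);st()
f=env.grab_frame("scene")
for n in("carrier","carrier_foot"): print(n,[(np.round(d["xyz"],3),round(d["score"],2)) for d in env.search_frame(f,n)[:2]])
import pickle
a=pickle.load(open("j.pkl","rb"))[0]
for g in(a,f):
    o=hsv(g,(5,150,100),(18,255,255))[270:310,260:300];print(int((o>0).sum()),pix(o).mean(0)+[260,270])
E
```

```text
22 True [2.245e+01 5.000e-02 7.851e+01] 35.9
-22 True [-2.131e+01  1.000e-02  7.840e+01] 37.01
 38.06 F [ 0.2  0.5 -0.6] op 0.007 ff 0.0 p [0.4996 0.05   0.2984]
carrier [(array([0.629, 0.059, 0.062]), 0.66)]
carrier_foot [(array([0.658, 0.053, 0.034]), 0.39)]
81 [277.90123457 287.66666667]
74 [277.68918919 289.13513514]
```

```bash
python3 -c "
from workcell import env
print(env.close_job())"
```

```text
the job is handed in; nothing more can be done
None
```

The black carrier is hooked under the rail's near edge over the green band, with its foot pressed under the far edge, and I handed the job in at about 38 s. After I let go it still sat 3° up at the foot, so I pressed that end down with the shut fingers (up to about 59 N). Light touches then showed it level to about 0.2° and within about 0.5 mm of flat; I had no pictures left to see the click itself.

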